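Free a battery pack with a prop under its sprung catch

TASK

The green battery pack is held in its charging cradle by a red sprung catch that snaps shut as soon as it is let go. Push the thick yellow prop fully down into the slot between the catch's sloping red plate and the small metal block, so that it wedges the catch open, then lift the pack out and set it down upright in the blue tray. Leave the prop standing wedged in the slot.

Things in the scene. Friction and masses are not known exactly. Their poses are not given: they have to be found in the camera images.
- prop_center (a point): Centre (half-way up) of the thick prop: loose solid yellow plastic rod, 32 mm in diameter, 100 mm tall, 0.1 kg, its lowest 12 mm tapering to a 20 mm flat foot. z runs up it; yaw is meaningless. It stands on the table, in a row with bystanders; a slim yellow rod (18 mm) there is too thin for the job. Hold it 20 to 35 mm above the centre, so that the fingers stay above the cradle's parts.
- slot (a point): Point on the black cradle's plate (fixed, 206 x 104 mm, 10 mm thick) where the middle of the prop's foot stands when fully home (prop centre 50 mm above). x runs along the cradle from pack to catch, y across, z up. 16 mm away on the -x side is the face of a fixed aluminium block, 48 mm wide, 50 mm tall, its top 10 mm bevelled back. Aim a prop 0 to 8 mm to +x of the point and press straight down.
- catch (a joint): Red catch, sliding along the slot's +x: 0 shut, 0.030 m stop; sprung shut, 2 N to 4.5 N. Shut, its face is 14 mm from the block; 26 mm up it becomes a ramp sloping away 16 mm by 66 mm up (its top), so a prop pushed down (up to 25 N) opens it; the thick one to 0.018 m. Its two prongs, 24 to 34 mm above the plate, 27 mm either side of the middle, hook 11 mm over the pack's foot when shut.
- pack_center (a point): Centre (half-way up) of the loose green battery pack: box 80 mm in x, 50 mm in y, 60 mm tall, 0.35 kg, upright on the cradle, x along the slot's x, 85 mm from the slot's point on its -x side. At its +x end a white foot, 22 mm tall, 74 mm wide, sticks out 14 mm. Guides 14 mm tall surround its base: lift it straight up. Grip its 50 mm width above them. The white pack is a bystander.
- tray_in (a point): Centre of the inner floor of the blue open tray (fixed), 190 mm in x by 170 mm in y outside, walls 4 mm thick, 25 mm tall in all, floor 4 mm thick; x and y along its sides, z up. The pack standing in it has its centre 30 mm above this point.
There are look-alikes about, which are no part of the job. What is shaped like the part that bears prop_center but purple is not meant. Leave any purple look-alike of the part that bears pack_center alone.

How it is judged (in metres and radians):
On the way, in this order (a step that is already met when the one before it is completed fails the run):
1. the thick prop is fully down in the slot, holding the catch open (x of prop_center in the frame of slot between -0.015 and 0.015 m and y of prop_center in the frame of slot between -0.02 and 0.02 m and z of prop_center in the frame of slot between 0.04 and 0.058 m and angle between prop_center's own z axis and vertical below 0.18 rad), for 0.2 s.
2. the pack is lifted clear of the cradle while the prop holds the catch (all of step 1 and z of pack_center in the frame of slot above 0.09 m), for 0.1 s.
At the end, for the whole second after the job is handed in: The prop stands in the slot (centre within 15 mm along and 20 mm across of the slot's point, no more than 8 mm short of fully down, within 10 degrees of upright), and the pack stands upright (within 10 degrees) on the tray's floor, its centre within 70 mm of the tray's middle (all of step 1 and horizontal distance between pack_center and tray_in below 0.07 m and z of pack_center in the frame of tray_in between 0.02 and 0.038 m and angle between pack_center's own z axis and vertical below 0.18 rad); the robot touches nothing.
It also fails if it takes over 58 s, if anything falls off the work surface, if the arm or the gripper's body presses on something with over 40 N, if the wrist force passes 120 N, or if a joint passes its speed limit or range.

ROBOT

A 6-joint arm with a two-finger parallel gripper is mounted at the origin on the work surface. World frame = base frame: x ahead of the robot, y to its left, z up, the work surface at z = 0. Lengths are in mm, angles in rad, forces in N, time in s.
With the tool pointing down it reaches from about 400 to 925 mm from the base axis. Payload 12.5 kg.
Tool frame: the origin (TCP) lies on the centre line of the jaws, within the pads' length; the fingertips stand 14 mm ahead of it and the grasp point (between the pads) lies 5 mm behind it; z points along the fingers, x is the direction in which the jaws open and shut, and the axes are right-handed (so a half turn about z gives the same grasp; the last joint's range is limited). The gripper opens to 95 mm and grips with 3 to 60 N. Pads are 20 mm wide; open, the fingers measure 119 mm over their backs; the gripper's body (75 mm by 180 mm) begins 59 mm behind the grasp point.
Start: joints at [1.079, 0.491, 1.559, -0, 1.092, -0.106], TCP at [235.172, 579.085, 228.661] pointing down, gripper open.
Joint ranges: [-3.1, 3.1], [-0.84, 2.19], [0.05, 2.79], [-1.13, 4.28], [0.06, 2.93], [-2.69, 2.69]. Speed limits (rad/s): [2.22, 2.22, 2.79, 3.14, 3.14, 3.14].

INTERFACE

Orientations are given as [roll, pitch, yaw] about the fixed x, y, z axes, in that order (R = Rz(yaw) Ry(pitch) Rx(roll)).
In Python, from cell import state, read_camera, job_done gives the robot as it stands.
- The arm moves only by the shell command python3 -m handwheel 'ROWS'. ROWS is JSON, a list of rows, each an object of numbers: "hand": the finger opening in m, from 0 to 0.0951; "x", "y", "z": the shift along the world's x, y, z in m; "spin": the turn about the world's z in units of 5 degrees (1.0 is 5 degrees). In form: [{"hand": .., "x": .., "y": .., "z": .., "spin": ..}, ...]. A call has 1 to 20 rows; each row is the pose to reach, as a shift and turn from the pose commanded when the call began; what a row does not reach only later rows make up. A row lasts 1/12 s, in which the tool goes at most 41.7 mm and 7.16 degrees, less where a joint would pass 70% of its speed; a pose out of reach is approached as far as the arm can. A call with a gripper value outside its range is refused whole. The fingers move at their own pace and stop on an object; the grip force is fixed at half the most. Time passes only in rows, so rows that repeat a pose let the fingers close. It gives the time, the measured TCP pose, the force and the opening at its end, in the units of the state.
- state(): the state, without advancing time (a new reading comes with each control period).
- read_camera(name): name is "scene" or "top" or "wrist"; returns a dict with "img" (480x640x3 uint8, red, green, blue), "fx", "fy", "cx", "cy" (pixels), "T" (4x4, takes a point from camera to world coordinates). Camera axes: x right, y down, z forward; pixel columns grow to the right and rows downward; lengths in mm; the calibration is good to about 2 mm. The wrist camera is an equidistant fisheye: a pixel r from the principal point sees the ray r / f radians off the axis. A picture is of the moment at which its call begins. There is no depth.
- job_done(): hands the job in, once; it reports no verdict.
The state is a dict: "t": time; "joints": joint angles; "qvel": joint speeds; "tau": joint torques, N m; "eef_pos": TCP position; "tcp_rot": TCP orientation; "ft_force": force on the tool from outside, world axes, zero at the start; "moment": the same for the moment, N m; "opening": opening from 0.0 (shut) to 1.0 (fully open).
Only numpy, scipy, OpenCV 4.12 (cv2) and the standard library are available. Lean on these libraries where they do the work, as an engineer would, in place of code of your own. Each camera call takes 0.05 s, during which the arm holds its last target. There are 200 camera calls.

## Working session

There is one attempt and no reset: what is moved stays moved. The work goes in short steps, Python scripts to look and compute and a shell command to move; the robot and the scene stay as the last step left them, time stands still between calls to the robot, and variables do not carry over. Pictures are saved under pics/ and viewed, about 8 in all and at most 12, crops included, and the job is handed in when it is done.

```bash
mkdir -p pics; python3 - <<'E'
from cell import *
import cv2
for n in("scene","top"):
    c=read_camera(n); cv2.imwrite(f"pics/{n}0.png",c["img"][:,:,::-1]); print(n,c["fx"],c["fy"],c["cx"],c["cy"],c["T"])
print(state())
E
```

```text
scene 619.3112998399905 619.3112998399905 318.3906256531558 245.50861570430814 [[ 6.48503419e-01  5.65704061e-01 -5.09335087e-01  1.00016051e+03]
 [ 7.61209170e-01 -4.80202619e-01  4.35850944e-01 -4.29659251e+02]
 [ 1.97860619e-03 -6.70361366e-01 -7.42032158e-01  7.71956815e+02]
 [ 0.00000000e+00  0.00000000e+00  0.00000000e+00  1.00000000e+00]]
top 586.0479554530493 586.0479554530493 310.6200430765016 245.13902258842836 [[ 2.47653552e-02 -9.95161277e-01  9.50826498e-02  3.98662535e+02]
 [-9.99513046e-01 -2.28425936e-02  2.12576222e-02 -2.26377777e+01]
 [-1.89828282e-02 -9.55628015e-02 -9.95242384e-01  1.17685093e+03]
 [ 0.00000000e+00  0.00000000e+00  0.00000000e+00  1.00000000e+00]]
{'t': 0.1, 'joints': array([ 1.07937396e+00,  4.91478311e-01,  1.55939808e+00, -2.90558374e-05,
        1.09168191e+00, -1.05587401e-01]), 'qvel': array([-0.00016903, -0.00096246, -0.00148018, -0.00078574, -0.00038255,
       -0.0002416 ]), 'tau': array([ 2.66009192e-03, -6.13615966e+01, -2.58610100e+01,  6.93724514e-02,
        4.69460303e-02, -8.62640195e-05]), 'eef_pos': array([235.08989174, 578.8824876 , 228.12990425]), 'tcp_rot': array([-3.14151651e+00,  9.62990030e-04,  1.18497480e+00]), 'ft_force': array([ 0.44262357, -0.36548405, -0.12471136]), 'moment': array([-0.03553303,  0.03689507,  0.01625635]), 'opening': 1.0025782410614132}
```

View pics/top0.png

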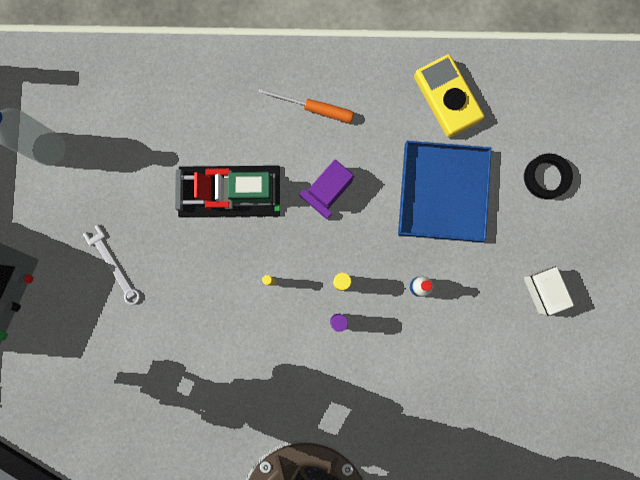

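View pics/scene0.png

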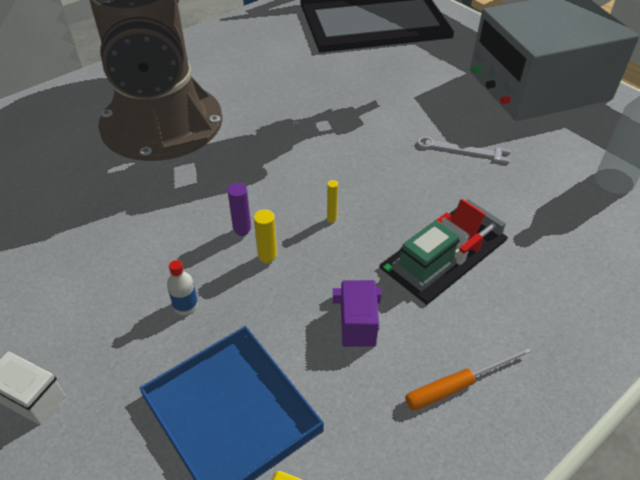

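```bash
cat > h.py <<'E'
import numpy as np, cv2
from cell import *
def ray(c,u,v):
    if c.get("fish"):
        d=np.array([u-c["cx"],v-c["cy"]]);r=np.hypot(*d);t=r/c["fx"]
        w=np.r_[np.sin(t)*d/max(r,1e-9),np.cos(t)]
    else: w=np.array([(u-c["cx"])/c["fx"],(v-c["cy"])/c["fy"],1])
    return c["T"][:3,:3]@w
def onz(c,uv,z):
    out=[]
    for u,v in np.atleast_2d(uv):
        d=ray(c,u,v);o=c["T"][:3,3];out.append((o+d*(z-o[2])/d[2])[:2])
    return np.array(out)
def mask(c,h0,h1,s=120,v=60):
    return cv2.inRange(cv2.cvtColor(c["img"],cv2.COLOR_RGB2HSV),(h0,s,v),(h1,255,255))
def blobs(m,amin=40):
    cs,_=cv2.findContours(m,cv2.RETR_EXTERNAL,cv2.CHAIN_APPROX_NONE)
    return sorted([k for k in cs if cv2.contourArea(k)>amin],key=cv2.contourArea,reverse=True)
def rect(c,k,z):
    p=onz(c,k[:,0,:].astype(float),z).astype(np.float32)
    return [np.round(x,1) for x in cv2.minAreaRect(p)]
E
python3 - <<'E'
from h import *
c=read_camera("top")
for n,h0,h1,z,s,v in(("yellow",22,32,100,120,60),("purple",130,155,100,100,40),("green",60,95,70,70,30),("blue",100,118,25,120,40),("red",0,6,76,150,60),("black",0,179,10,0,0)):
    m=mask(c,h0,h1,s,v)
    if n=="black": m=cv2.inRange(c["img"],(0,0,0),(38,38,38)); m[:,:170]=0;m[:,290:]=0;m[:150]=0;m[230:]=0
    for k in blobs(m)[:5]:
        print(n,cv2.boundingRect(k),cv2.contourArea(k),*rect(c,k,z))
im=c["img"][:,:,::-1]
a=cv2.resize(im[150:230,165:300],None,fx=5.9,fy=5.9,interpolation=cv2.INTER_CUBIC)[:, :796]
b=cv2.resize(im[265:285+15,250:385],None,fx=5.9,fy=5.9*0.6)[:,:796]
cv2.imwrite("pics/crop1.png",np.vstack([a,b])[:600])
E
```

```text
yellow (414, 55, 70, 83) 3106.5 [ 790.9 -251.9] [143.3  82. ] 28.6
yellow (333, 273, 18, 17) 225.5 [436.8 -57.9] [29.3 31.2] 1.4
yellow (262, 275, 13, 10) 82.5 [435.2  76.7] [22.3 16.4] 65.0
purple (299, 160, 55, 59) 1418.0 [610.7 -31.1] [70.6 96.1] 51.2
purple (330, 314, 18, 18) 217.0 [361.9 -54.4] [30.7 30.1] 27.8
green (228, 171, 44, 32) 1231.5 [614.6 121.2] [60.4 82.9] 1.8
green (0, 330, 8, 11) 47.0 [320.  578.7] [16.  15.8] 73.6
blue (398, 141, 93, 101) 8061.0 [ 623.4 -261. ] [172.3 191. ] 86.4
red (194, 168, 35, 42) 667.0 [608.5 194.1] [79.6 65.4] 2.2
red (421, 281, 11, 10) 73.0 [ 433.1 -216.6] [16.8 18.7] 1.4
red (24, 274, 10, 9) 45.0 [428.4 534.6] [16.5 14.3] 75.2
black (179, 176, 101, 41) 873.0 [601.7 171.1] [ 80.8 202.3] 4.7
black (179, 166, 101, 39) 500.5 [628.9 171.1] [ 78.  204.5] 1.2
black (182, 180, 15, 20) 193.5 [617.8 251.2] [39.1 28.5] 1.2
black (212, 175, 4, 26) 47.5 [623. 202.] [51.5  6.1] 2.3
```

View pics/crop1.png

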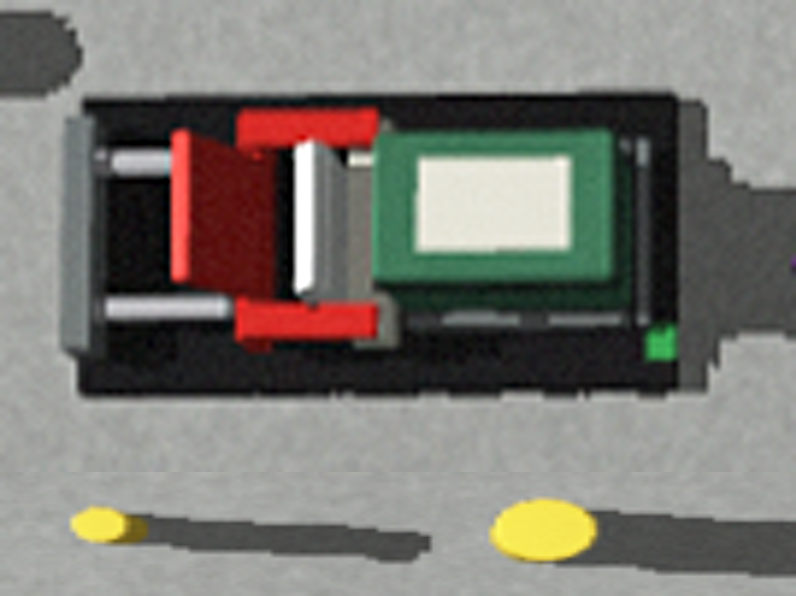

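```bash
python3 - <<'E'
from h import *
c=read_camera("top")
f=lambda P:np.array(P,float)/5.9+[165,150]-0.4
P=onz(c,f([(82,97),(677,93),(677,393),(82,396)]),10); print("plate",P.round(1),P.mean(0).round(1),np.linalg.norm(P[0]-P[1]),np.linalg.norm(P[1]-P[2]))
G=onz(c,f([(373,128),(612,128),(612,280),(375,280)]),70); print("pack",G.round(1),G.mean(0).round(1),np.linalg.norm(G[0]-G[1]),np.linalg.norm(G[1]-G[2]))
R=onz(c,f([(237,110),(378,110),(378,338),(237,338)]),44);print("prong",R.round(1),R.mean(0))
B=onz(c,f([(317,143),(317,303)]),60);print("blocktop edge",B)
ax=(P[0]+P[3]-P[1]-P[2]);ax/=np.linalg.norm(ax);print("ax",ax,np.degrees(np.arctan2(ax[1],ax[0])),"slot by pack",G.mean(0)+85*ax)
E
```

```text
plate [[665.7 275.2]
 [671.3  69.8]
 [567.2  66.7]
 [561.6 270.4]] [616.4 170.5] 205.53794837858206 104.14843805625759
pack [[643.6 164. ]
 [645.2  85.9]
 [595.   84.3]
 [593.4 161.4]] [619.3 123.9] 78.15081598042005 50.18327261781137
prong [[654.5 214.3]
 [655.5 167. ]
 [578.5 164. ]
 [577.5 211. ]] [616.49883549 189.06493793]
blocktop edge [[640.40797292 184.0080112 ]
 [587.11126166 181.88189848]]
ax [-0.0271093   0.99963248] 91.55343861160095 slot by pack [617.00217601 208.87833662]
```

```bash
python3 -m handwheel '[{"hand":0.095,"x":0.03,"y":-0.02,"z":0,"spin":-1},{"hand":0.095,"x":0.06,"y":-0.045,"z":0,"spin":-2},{"hand":0.095,"x":0.09,"y":-0.07,"z":0,"spin":-3},{"hand":0.095,"x":0.12,"y":-0.095,"z":0,"spin":-4},{"hand":0.08,"x":0.15,"y":-0.12,"z":0,"spin":-5},{"hand":0.07,"x":0.175,"y":-0.15,"z":0,"spin":-6},{"hand":0.06,"x":0.195,"y":-0.185,"z":0,"spin":-7},{"hand":0.06,"x":0.202,"y":-0.22,"z":0,"spin":-8},{"hand":0.06,"x":0.202,"y":-0.26,"z":0,"spin":-9},{"hand":0.06,"x":0.202,"y":-0.3,"z":0,"spin":-10},{"hand":0.06,"x":0.202,"y":-0.34,"z":0,"spin":-11},{"hand":0.06,"x":0.202,"y":-0.38,"z":0,"spin":-12},{"hand":0.06,"x":0.202,"y":-0.42,"z":0,"spin":-13},{"hand":0.06,"x":0.202,"y":-0.46,"z":0,"spin":-13.3},{"hand":0.06,"x":0.202,"y":-0.5,"z":0,"spin":-13.3},{"hand":0.06,"x":0.202,"y":-0.54,"z":0,"spin":-13.3},{"hand":0.06,"x":0.202,"y":-0.58,"z":0,"spin":-13.3},{"hand":0.06,"x":0.202,"y":-0.62,"z":0,"spin":-13.3},{"hand":0.06,"x":0.202,"y":-0.637,"z":0,"spin":-13.3},{"hand":0.06,"x":0.202,"y":-0.637,"z":0,"spin":-13.3}]'
python3 - <<'E'
from h import *
c=read_camera("wrist");cv2.imwrite("pics/w1.png",c["img"][:,:,::-1])
print({k:v for k,v in c.items() if k!="img"}); c["fish"]=1
for k in blobs(mask(c,22,32))[:4]: print(cv2.boundingRect(k),rect(c,k,100))
s=state();print(s["eef_pos"],s["tcp_rot"],s["opening"])
E
```

```text
t: 1.87
eef_pos: [437.2, -60.9, 228.7]
tcp_rot: [3.141, -0.0, 0.021]
ft_force: [0.1, -0.1, -0.9]
opening: 0.63
{'fx': 371.64829954431775, 'fy': 371.64829954431775, 'cx': 320.4565864474518, 'cy': 235.9785894304117, 'T': array([[ 9.99792717e-01,  1.97873151e-02,  4.79432869e-03,
         4.35820833e+02],
       [ 2.03593462e-02, -9.69999967e-01, -2.42251028e-01,
         6.94959710e+00],
       [-1.42998750e-04,  2.42298423e-01, -9.70201759e-01,
         3.85180800e+02],
       [ 0.00000000e+00,  0.00000000e+00,  0.00000000e+00,
         1.00000000e+00]])}
(301, 196, 40, 54) [array([437. , -53.7]), array([30.8, 42.6]), np.float64(1.2)]
(313, 45, 22, 37) [array([436.8,  71.1]), array([16., 29.]), np.float64(1.2)]
[437.0776889  -59.34374879 228.59913874] [-3.14154837e+00 -2.52182006e-05  2.09649602e-02] 0.6296541059970109
```

View pics/w1.png

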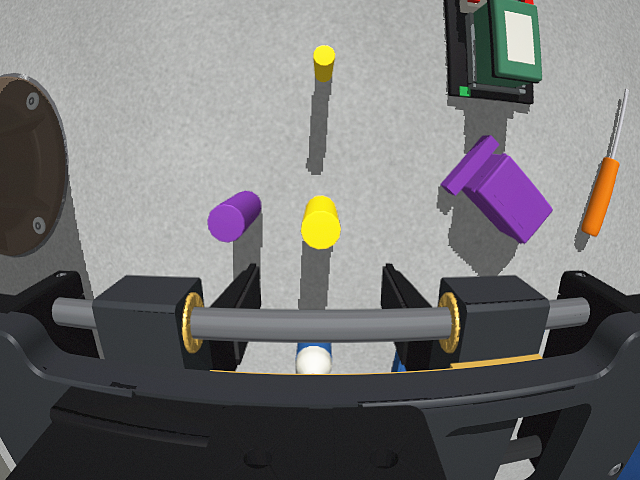

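```bash
python3 -m handwheel '[{"hand":0.06,"x":0,"y":0.001,"z":-0.035,"spin":0},{"hand":0.06,"x":0,"y":0.001,"z":-0.07,"spin":0},{"hand":0.06,"x":0,"y":0.001,"z":-0.105,"spin":0},{"hand":0.06,"x":0,"y":0.001,"z":-0.135,"spin":0},{"hand":0.06,"x":0,"y":0.001,"z":-0.155,"spin":0},{"hand":0.06,"x":0,"y":0.001,"z":-0.155,"spin":0},{"hand":0.06,"x":0,"y":0.001,"z":-0.155,"spin":0},{"hand":0.02,"x":0,"y":0.001,"z":-0.155,"spin":0},{"hand":0.02,"x":0,"y":0.001,"z":-0.155,"spin":0},{"hand":0.02,"x":0,"y":0.001,"z":-0.155,"spin":0},{"hand":0.02,"x":0,"y":0.001,"z":-0.155,"spin":0},{"hand":0.02,"x":0,"y":0.001,"z":-0.155,"spin":0},{"hand":0.02,"x":0,"y":0.001,"z":-0.155,"spin":0},{"hand":0.02,"x":0,"y":0.001,"z":-0.155,"spin":0}]'
```

```text
t: 3.08
eef_pos: [437.5, -57.0, 74.3]
tcp_rot: [3.141, -0.001, 0.024]
ft_force: [0.6, 0.4, 8.7]
opening: 0.332
```

```bash
python3 -m handwheel '[{"hand":0.02,"x":0,"y":0,"z":0.02,"spin":0},{"hand":0.02,"x":0,"y":0,"z":0.055,"spin":0},{"hand":0.02,"x":0,"y":0,"z":0.095,"spin":0},{"hand":0.02,"x":0.01,"y":0.01,"z":0.13,"spin":0},{"hand":0.02,"x":0.03,"y":0.04,"z":0.13,"spin":0},{"hand":0.02,"x":0.05,"y":0.07,"z":0.13,"spin":0},{"hand":0.02,"x":0.07,"y":0.1,"z":0.13,"spin":0},{"hand":0.02,"x":0.09,"y":0.13,"z":0.13,"spin":0},{"hand":0.02,"x":0.11,"y":0.16,"z":0.13,"spin":0},{"hand":0.02,"x":0.13,"y":0.19,"z":0.13,"spin":0},{"hand":0.02,"x":0.15,"y":0.22,"z":0.13,"spin":0},{"hand":0.02,"x":0.165,"y":0.245,"z":0.13,"spin":0},{"hand":0.02,"x":0.175,"y":0.26,"z":0.13,"spin":0},{"hand":0.02,"x":0.179,"y":0.27,"z":0.12,"spin":0},{"hand":0.02,"x":0.179,"y":0.27,"z":0.105,"spin":0},{"hand":0.02,"x":0.179,"y":0.27,"z":0.095,"spin":0},{"hand":0.02,"x":0.179,"y":0.27,"z":0.095,"spin":0},{"hand":0.02,"x":0.179,"y":0.27,"z":0.095,"spin":0}]'
python3 - <<'E'
from h import *
w=read_camera("wrist")["img"];s=read_camera("scene")["img"]; t=read_camera("top")["img"]
cv2.imwrite("pics/w2.png",np.hstack([cv2.resize(w,(400,300)),cv2.resize(s[130:310,370:530],None,fx=2.4,fy=1.667)])[:,:,::-1])
cv2.imwrite("pics/w2w.png",w[:,:,::-1]);cv2.imwrite("pics/s2.png",cv2.resize(s[120:320,340:560],None,fx=3,fy=3)[:,:,::-1])
print(state()["eef_pos"],state()["tcp_rot"],state()["ft_force"])
E
```

```text
t: 4.58
eef_pos: [615.7, 212.4, 168.1]
tcp_rot: [3.141, 0.002, 0.024]
ft_force: [0.9, 0.5, -0.2]
opening: 0.331
[616.42854098 212.63756248 169.50965998] [-3.14138743e+00 -1.25200428e-03  2.36599478e-02] [ 0.39552572 -0.22259801 -0.58879587]
```

View pics/s2.png

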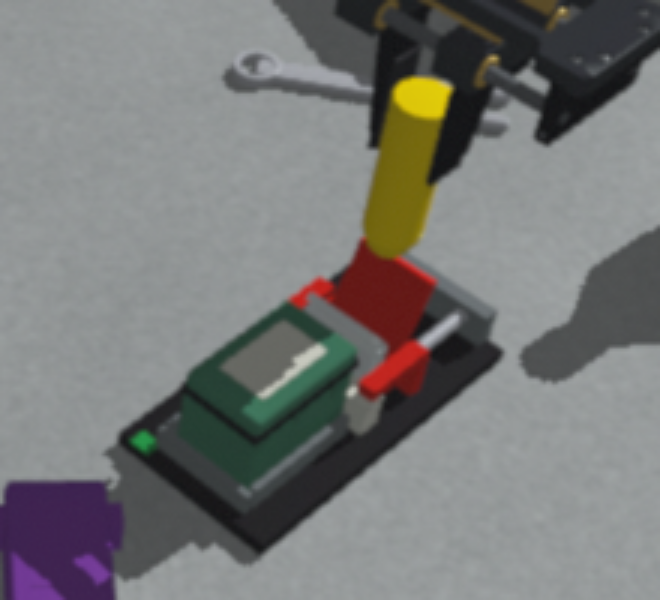

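View pics/w2w.png

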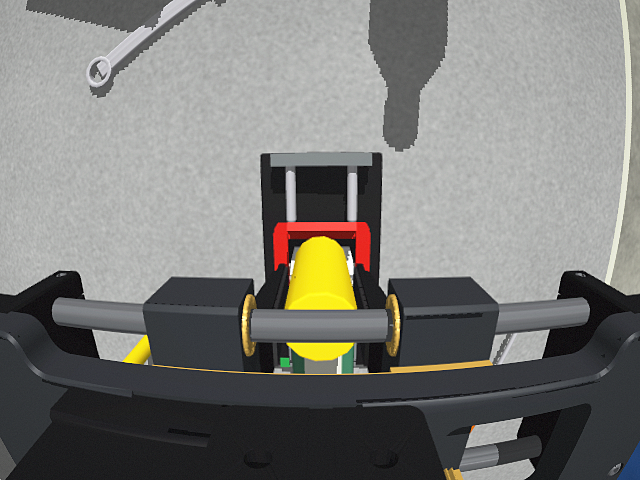

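```bash
python3 -m handwheel '[{"hand":0.02,"x":0,"y":0,"z":-0.015,"spin":0},{"hand":0.02,"x":0,"y":0,"z":-0.025,"spin":0},{"hand":0.02,"x":0,"y":0,"z":-0.03,"spin":0},{"hand":0.02,"x":0,"y":0,"z":-0.035,"spin":0},{"hand":0.02,"x":0,"y":0,"z":-0.04,"spin":0},{"hand":0.02,"x":0,"y":0,"z":-0.045,"spin":0},{"hand":0.02,"x":0,"y":0,"z":-0.05,"spin":0},{"hand":0.02,"x":0,"y":0,"z":-0.055,"spin":0},{"hand":0.02,"x":0,"y":0,"z":-0.06,"spin":0},{"hand":0.02,"x":0,"y":0,"z":-0.06,"spin":0}]'
```

```text
t: 5.57
eef_pos: [616.0, 212.9, 107.6]
tcp_rot: [3.141, 0.001, 0.024]
ft_force: [1.3, -4.5, -2.2]
opening: 0.331
```

```bash
python3 -m handwheel '[{"hand":0.02,"x":0,"y":0,"z":-0.005,"spin":0},{"hand":0.02,"x":0,"y":0,"z":-0.01,"spin":0},{"hand":0.02,"x":0,"y":-0.001,"z":-0.015,"spin":0},{"hand":0.02,"x":0,"y":-0.002,"z":-0.02,"spin":0},{"hand":0.02,"x":0,"y":-0.002,"z":-0.022,"spin":0},{"hand":0.02,"x":0,"y":-0.002,"z":-0.022,"spin":0}]'
```

```text
t: 6.07
eef_pos: [615.8, 211.0, 85.6]
tcp_rot: [3.141, 0.001, 0.024]
ft_force: [1.1, -2.6, -3.9]
opening: 0.331
```

```bash
python3 -m handwheel '[{"hand":0.02,"x":0,"y":0,"z":-0.001,"spin":0},{"hand":0.02,"x":0,"y":-0.001,"z":-0.002,"spin":0},{"hand":0.02,"x":0,"y":-0.001,"z":-0.003,"spin":0},{"hand":0.02,"x":0,"y":-0.001,"z":-0.003,"spin":0}]'
python3 - <<'E'
from h import *
s=read_camera("scene")["img"]
cv2.imwrite("pics/s3.png",cv2.resize(s[140:320,360:540],None,fx=3.3,fy=3.3)[:,:,::-1])
E
```

```text
t: 6.4
eef_pos: [616.2, 210.6, 84.3]
tcp_rot: [-3.141, -0.001, 0.024]
ft_force: [-2.5, 0.4, 5.2]
opening: 0.331
```

View pics/s3.png

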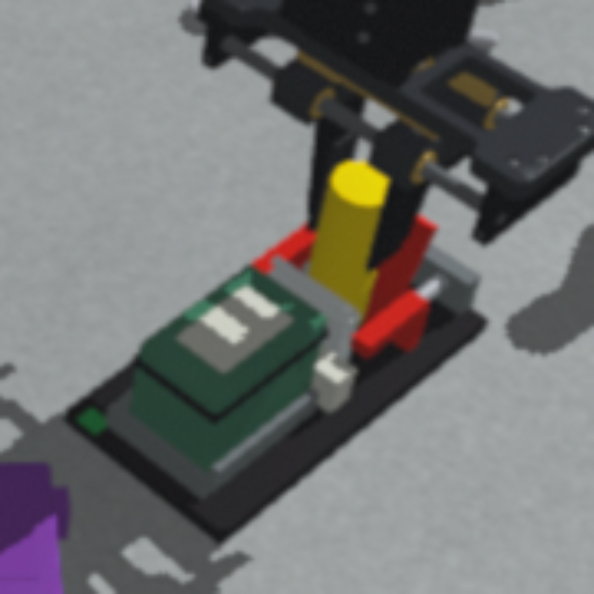

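```bash
python3 -m handwheel '[{"hand":0.06,"x":0,"y":0,"z":0,"spin":0},{"hand":0.06,"x":0,"y":0,"z":0.001,"spin":0},{"hand":0.06,"x":0,"y":0,"z":0.002,"spin":0},{"hand":0.06,"x":0,"y":0,"z":0.003,"spin":0},{"hand":0.06,"x":0,"y":0,"z":0.01,"spin":0},{"hand":0.06,"x":0,"y":0,"z":0.03,"spin":0},{"hand":0.06,"x":0,"y":0,"z":0.06,"spin":0},{"hand":0.08,"x":0,"y":0,"z":0.085,"spin":0},{"hand":0.08,"x":0.001,"y":-0.03,"z":0.085,"spin":0},{"hand":0.08,"x":0.0025,"y":-0.06,"z":0.085,"spin":0},{"hand":0.08,"x":0.0025,"y":-0.0865,"z":0.085,"spin":0},{"hand":0.08,"x":0.0025,"y":-0.0865,"z":0.085,"spin":0},{"hand":0.08,"x":0.0025,"y":-0.0865,"z":0.085,"spin":0}]'
python3 - <<'E'
from h import *
c=read_camera("scene");t=read_camera("top");w=read_camera("wrist")["img"]
for k in blobs(mask(t,22,32)): print(cv2.boundingRect(k),rect(t,k,110))
cv2.imwrite("pics/s4.png",np.hstack([cv2.resize(c["img"][140:320,380:540],(400,450)),cv2.resize(w[100:400,170:470],(400,450))])[:,:,::-1])
E
```

```text
t: 7.53
eef_pos: [618.9, 122.5, 169.2]
tcp_rot: [-3.141, -0.001, 0.022]
ft_force: [-0.8, 0.6, -0.1]
opening: 0.839
(414, 55, 70, 83) [array([ 787.2, -249.8]), array([142. ,  81.1]), np.float64(28.6)]
(263, 275, 12, 10) [array([436. ,  75.3]), array([16.4, 20.1]), np.float64(1.4)]
```

View pics/s4.png

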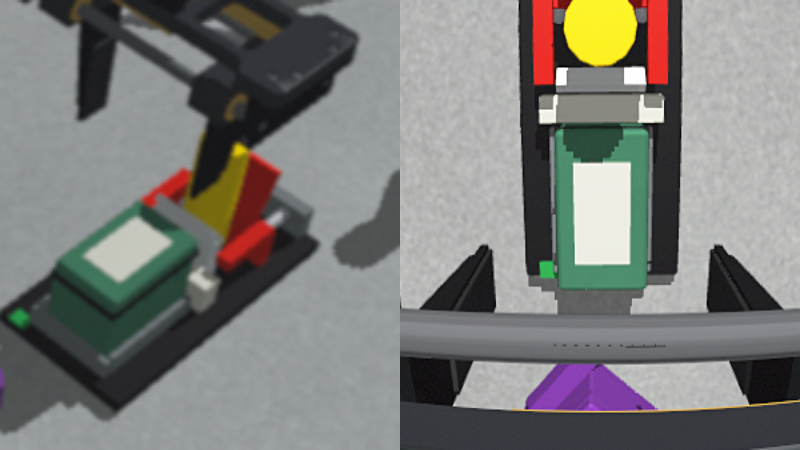

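```bash
python3 -m handwheel '[{"hand":0.08,"x":0,"y":0,"z":-0.03,"spin":0},{"hand":0.08,"x":0,"y":0,"z":-0.06,"spin":0},{"hand":0.08,"x":0,"y":0,"z":-0.09,"spin":0},{"hand":0.08,"x":0,"y":0,"z":-0.108,"spin":0},{"hand":0.08,"x":0,"y":0,"z":-0.113,"spin":0},{"hand":0.08,"x":0,"y":0,"z":-0.113,"spin":0},{"hand":0.035,"x":0,"y":0,"z":-0.113,"spin":0},{"hand":0.035,"x":0,"y":0,"z":-0.113,"spin":0},{"hand":0.035,"x":0,"y":0,"z":-0.113,"spin":0},{"hand":0.035,"x":0,"y":0,"z":-0.113,"spin":0},{"hand":0.035,"x":0,"y":0,"z":-0.113,"spin":0},{"hand":0.035,"x":0,"y":0,"z":-0.113,"spin":0},{"hand":0.035,"x":0,"y":0,"z":-0.113,"spin":0}]'
```

```text
t: 8.77
eef_pos: [619.0, 123.6, 56.4]
tcp_rot: [-3.142, -0.001, 0.024]
ft_force: [-0.5, 0.7, 5.9]
opening: 0.526
```

```bash
python3 -m handwheel '[{"hand":0.035,"x":0,"y":0,"z":0.01,"spin":0},{"hand":0.035,"x":0,"y":0,"z":0.025,"spin":0},{"hand":0.035,"x":0,"y":0,"z":0.045,"spin":0},{"hand":0.035,"x":0,"y":0,"z":0.065,"spin":0},{"hand":0.035,"x":0,"y":0,"z":0.085,"spin":0},{"hand":0.035,"x":0,"y":0,"z":0.105,"spin":0},{"hand":0.035,"x":0,"y":0,"z":0.12,"spin":0},{"hand":0.035,"x":0,"y":0,"z":0.12,"spin":0},{"hand":0.035,"x":0,"y":0,"z":0.12,"spin":0},{"hand":0.035,"x":0,"y":0,"z":0.12,"spin":0}]'
python3 - <<'E'
from h import *
c=read_camera("scene")
cv2.imwrite("pics/s5.png",cv2.resize(c["img"][60:320,340:560],None,fx=2.3,fy=2.3)[:,:,::-1])
E
```

```text
t: 9.6
eef_pos: [618.1, 123.5, 174.7]
tcp_rot: [3.141, 0.002, 0.024]
ft_force: [-0.1, 0.4, -3.0]
opening: 0.526
```

View pics/s5.png

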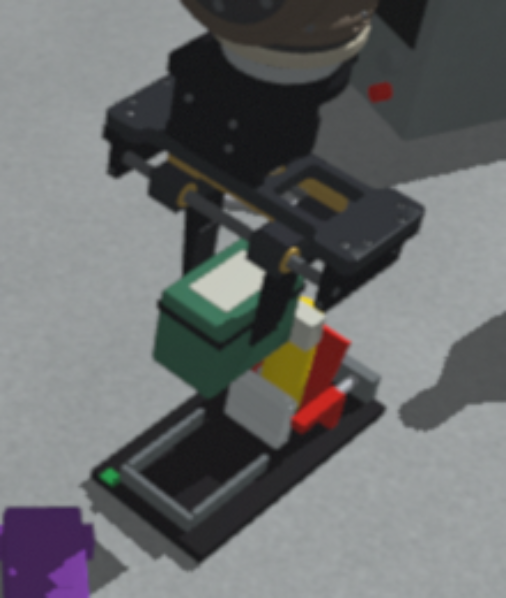

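The pack is lifted clear and the prop stands behind it at about (295,370), with the catch still open. Next I carry the pack to the tray.

```bash
python3 -m handwheel '[{"hand":0.035,"x":0,"y":-0.02,"z":0,"spin":0},{"hand":0.035,"x":0,"y":-0.05,"z":0,"spin":0},{"hand":0.035,"x":0,"y":-0.08,"z":0,"spin":0},{"hand":0.035,"x":0,"y":-0.11,"z":0,"spin":0},{"hand":0.035,"x":0,"y":-0.14,"z":0,"spin":0},{"hand":0.035,"x":0,"y":-0.17,"z":0,"spin":0},{"hand":0.035,"x":0,"y":-0.2,"z":0,"spin":0},{"hand":0.035,"x":0,"y":-0.23,"z":0,"spin":0},{"hand":0.035,"x":0,"y":-0.26,"z":0,"spin":0},{"hand":0.035,"x":0,"y":-0.29,"z":0,"spin":0},{"hand":0.035,"x":0,"y":-0.32,"z":0,"spin":0},{"hand":0.035,"x":0,"y":-0.35,"z":0,"spin":0},{"hand":0.035,"x":0.002,"y":-0.375,"z":0,"spin":0},{"hand":0.035,"x":0.004,"y":-0.388,"z":0,"spin":0},{"hand":0.035,"x":0.004,"y":-0.388,"z":-0.02,"spin":0},{"hand":0.035,"x":0.004,"y":-0.388,"z":-0.045,"spin":0},{"hand":0.035,"x":0.004,"y":-0.388,"z":-0.07,"spin":0},{"hand":0.035,"x":0.004,"y":-0.388,"z":-0.09,"spin":0},{"hand":0.035,"x":0.004,"y":-0.388,"z":-0.105,"spin":0},{"hand":0.035,"x":0.004,"y":-0.388,"z":-0.105,"spin":0}]'
python3 - <<'E'
from h import *
c=read_camera("scene")
cv2.imwrite("pics/s6.png",c["img"][:,:,::-1])
E
```

```text
t: 11.32
eef_pos: [621.0, -263.0, 66.3]
tcp_rot: [-3.138, 0.006, 0.025]
ft_force: [-0.9, 0.2, -4.0]
opening: 0.525
```

View pics/s6.png

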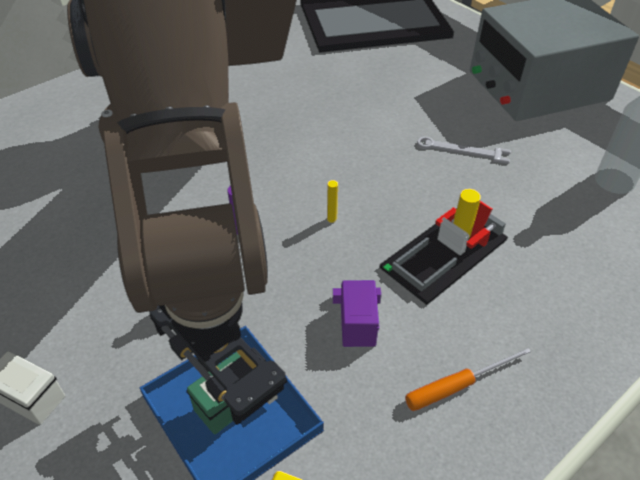

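```bash
python3 -m handwheel '[{"hand":0.035,"x":0,"y":0,"z":-0.005,"spin":0},{"hand":0.035,"x":0,"y":0,"z":-0.009,"spin":0},{"hand":0.035,"x":0,"y":0,"z":-0.012,"spin":0},{"hand":0.035,"x":0,"y":0,"z":-0.014,"spin":0},{"hand":0.035,"x":0,"y":0,"z":-0.016,"spin":0},{"hand":0.035,"x":0,"y":0,"z":-0.016,"spin":0},{"hand":0.035,"x":0,"y":0,"z":-0.016,"spin":0}]'
```

```text
t: 11.95
eef_pos: [622.7, -264.5, 54.8]
tcp_rot: [3.142, -0.0, 0.024]
ft_force: [-0.2, 0.8, -2.7]
opening: 0.526
```

```bash
python3 -m handwheel '[{"hand":0.035,"x":0,"y":0,"z":-0.002,"spin":0},{"hand":0.035,"x":0,"y":0,"z":-0.004,"spin":0},{"hand":0.035,"x":0,"y":0,"z":-0.004,"spin":0},{"hand":0.035,"x":0,"y":0,"z":-0.004,"spin":0}]'
```

```text
t: 12.28
eef_pos: [622.6, -264.4, 50.6]
tcp_rot: [-3.142, 0.0, 0.024]
ft_force: [0.3, -0.5, -4.0]
opening: 0.525
```

```bash
python3 -m handwheel '[{"hand":0.035,"x":0,"y":0,"z":-0.001,"spin":0},{"hand":0.035,"x":0,"y":0,"z":-0.0015,"spin":0},{"hand":0.035,"x":0,"y":0,"z":-0.0015,"spin":0},{"hand":0.085,"x":0,"y":0,"z":-0.001,"spin":0},{"hand":0.085,"x":0,"y":0,"z":0,"spin":0},{"hand":0.085,"x":0,"y":0,"z":0,"spin":0},{"hand":0.085,"x":0,"y":0,"z":0.01,"spin":0},{"hand":0.085,"x":0,"y":0,"z":0.03,"spin":0},{"hand":0.085,"x":0,"y":0,"z":0.06,"spin":0},{"hand":0.085,"x":0,"y":0,"z":0.1,"spin":0},{"hand":0.085,"x":-0.02,"y":-0.03,"z":0.13,"spin":0},{"hand":0.085,"x":-0.05,"y":-0.05,"z":0.16,"spin":0},{"hand":0.085,"x":-0.08,"y":-0.07,"z":0.18,"spin":0},{"hand":0.085,"x":-0.1,"y":-0.08,"z":0.18,"spin":0},{"hand":0.085,"x":-0.1,"y":-0.08,"z":0.18,"spin":0},{"hand":0.085,"x":-0.1,"y":-0.08,"z":0.18,"spin":0}]'
python3 - <<'E'
from h import *
c=read_camera("scene");t=read_camera("top")
cv2.imwrite("pics/s7.png",c["img"][:,:,::-1])
for n,h0,h1,z,s,v in(("yellow",22,32,110,120,60),("green",60,95,64,70,30)):
    for k in blobs(mask(t,h0,h1,s,v)): print(n,cv2.boundingRect(k),rect(t,k,z))
for k in blobs(mask(c,60,95,70,30)): print("scene green",cv2.boundingRect(k),rect(c,k,64))
E
```

```text
t: 13.62
eef_pos: [521.8, -345.3, 232.1]
tcp_rot: [3.14, -0.002, 0.022]
ft_force: [-0.1, -0.7, -0.6]
opening: 0.892
yellow (414, 55, 70, 83) [array([ 787.2, -249.8]), array([142. ,  81.2]), np.float64(28.6)]
yellow (192, 173, 23, 25) [array([608.5, 200.1]), array([53.5, 30.1]), np.float64(46.6)]
yellow (263, 275, 12, 10) [array([436. ,  75.3]), array([16.4, 20.1]), np.float64(1.4)]
green (427, 175, 45, 30) [array([ 618.2, -261.3]), array([56.4, 84.4]), np.float64(1.2)]
green (0, 330, 8, 11) [array([320.4, 580.1]), array([19.1, 13.4]), np.float64(4.3)]
scene green (189, 360, 74, 81) [array([ 637.1, -270. ]), array([73.7, 88.2]), np.float64(1.2)]
scene green (472, 65, 10, 9) [array([350.6, 557. ]), array([18.5, 33. ]), np.float64(40.1)]
scene green (382, 263, 11, 9) [array([614.4,  37.1]), array([13.9, 15.1]), np.float64(89.1)]
```

View pics/s7.png

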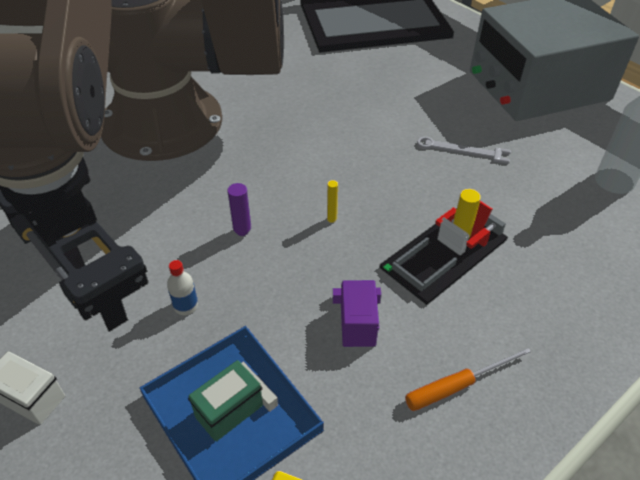

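```bash
python3 -c "
from cell import *
s=state();print(s['t'],s['ft_force'],s['qvel']);print(job_done())"
```

```text
13.7167 [ 0.40343283 -0.23200327  0.12913836] [ 0.01547579  0.01429031  0.00125398 -0.00132128 -0.00236604 -0.00163065]
the job is handed in; nothing more can be done
None
```

I pushed the thick yellow prop into the slot, lifted the green pack straight out and set it down in the blue tray. I then backed the arm clear and handed the job in at about 13.7 s.

- **Prop:** it stood upright in the last picture, with the catch held open. When I let it go, the tool height put its foot on the plate to within about 1 mm. The last top-view fit for it, about (608, 200), was no use because it took in the rod's side as well. So its final position rests on the picture and on where I released it, about 2 mm to +x of the slot's point.
- **Pack:** it stands upright in the tray at about (618, -261). The tray's middle measured (623, -261), so it is about 5 mm off, against the 70 mm allowed. The scene-camera fit of about (637, -270) disagrees by some 20 mm because it includes the pack's sides; even that reading would be within tolerance.
- **Robot:** it touches nothing, with wrist forces under 0.5 N at hand-in. The highest force shown after any move was about 9 N; I did not record forces during moves.

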